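# Shut the tribometer cover, then draw its measuring arm out to the 60 mm line and hold

## Robot

A 6-joint arm with a two-finger parallel gripper is mounted at the origin on the work surface. World frame = base frame: x ahead of the robot, y to its left, z up, the work surface at z = 0. Lengths are in mm, angles in rad, forces in N, time in s.
With the tool pointing down it reaches from about 275 to 850 mm from the base axis. Payload 19 kg.
Tool frame: the origin (TCP) lies midway between the tips of the shut fingers; the grasp point (between the pads) lies 19 mm behind it; z points along the fingers, y is the line along which they close (so a half turn about z gives the same grasp; the last joint's range is limited). The gripper opens to 85 mm and grips with 20 to 120 N. Pads are 22 mm wide; open, the fingers measure 114 mm over their backs; the gripper's body (76 mm by 85 mm) begins 54 mm behind the grasp point. The pads swing forward as they close: fully open they stand 13 mm farther back than shut.
Start: joints at [1.029, 0.15, 1.437, -0, 1.554, -0.134], TCP at [228.04, 527.814, 231.267] pointing down, gripper open.
Joint ranges: [-2.8, 2.8], [-0.68, 2.1], [0.12, 2.68], [-1.39, 4.53], [0.16, 2.79], [-2.81, 2.81]. Speed limits (rad/s): [1.89, 1.89, 2.22, 3.01, 3.01, 3.01].

## Interface

Orientations are given as a unit quaternion [w, x, y, z].
In Python, from bench import arm, imaging, workorder gives the robot as it stands.
- The arm moves only by the tool carry_out, never from a script. Its argument "commands" is a list of rows, each a list of 3 entries, a list of its own where there are three numbers: the opening, from 0 (shut) to 1 (fully open), then the shift along the tool's x, y, z normalised to -1 to 1, where 1 is 1 m, then the turn, a rotation vector about the tool's x, y, z normalised to -1 to 1, where 1 is 180 degrees. A call has 1 to 10 rows; each row is the pose to reach, as a shift and turn from the pose commanded when the call began, along the tool's axes at that moment, turning the shorter way round; what a row does not reach only later rows make up. A row lasts 1/10 s, in which the tool goes at most 50 mm and 8.59 degrees, less where a joint would pass 70% of its speed; a pose out of reach is approached as far as the arm can. A call with a number of a shift or a turn outside -1 to 1 is refused whole. A call with a gripper value outside its range is refused whole. The fingers move at their own pace and stop on an object; "grip_force" is the grip in N (left out, the last holds). Time passes only in rows, so rows that repeat a pose let the fingers close. It gives the time, the measured TCP pose, the force, the opening and the grip force at its end, in the units of the state.
- arm.state(): the state, without advancing time (a new reading comes with each control period).
- imaging.read_camera(name): name is "scene" or "side" or "wrist"; returns a dict with "color" (384x512x3 uint8, red, green, blue), "range_z" (384x512 float32, mm along the optical axis (not along the pixel's ray), 0 where there is no reading), "fx", "fy", "cx", "cy" (pixels), "rvec" (rotation vector, rad) and "tvec" (3), from world to camera coordinates, as OpenCV has them. Camera axes: x right, y down, z forward; pixel columns grow to the right and rows downward; lengths in mm; the calibration is good to about 2 mm. A picture is of the moment at which its call begins.
- workorder.job_done(): hands the job in; it is judged then, once.
The state is a dict: "time_s": time; "qpos": joint angles; "qvel": joint speeds; "effort": joint torques, N m; "ee_pos": TCP position; "orientation": TCP orientation; "contact_force": force on the tool from outside, world axes, zero at the start; "moment": the same for the moment, N m; "grip_width": finger opening in mm; "grip_force": force on a finger pad.
Only numpy, scipy, OpenCV 4.12 (cv2) and the standard library are available. Lean on these libraries where they do the work, as an engineer would, in place of code of your own. Each camera call takes 0.05 s, during which the arm holds its last target. There are 200 camera calls.

## Task

On the pin-on-disc tribometer, first gently lower the hinged clear cover until it is fully shut over the specimen chamber. Then take the grip of the parked measuring arm so that its release button is squeezed in, draw the arm straight out over the cover to the 60 mm line of its scale (the one bold line, level with the mouth of the outer tube), and finish while still holding it there with the button squeezed: a spring pulls the arm back if it is let go, and the computer is about to take its reading. Leave the other things on the deck and the bench where they are.

Things in the scene. Friction and masses are not known exactly. Their poses are not given: they have to be found in the camera images.
- tribometer: Bench instrument, fixed: light grey plinth 260 (x) x 400 (y) mm, deck top 70 mm above the bench. Origin: centre of its underside; z up, x from its front (display, robot's side) to its back, y along its length. At y = -110 stands the specimen chamber, an open 130 mm square steel box, rim 115 mm above the bench; at y = 75 to 190 the tower with the measuring arm's outer tube.
- mouth (a point): Mouth of the arm's fixed outer tube, axis point at tribometer x = 0, y = 49 mm, 160 mm above the bench; axes as the tribometer's. The tube runs from here to +y, 22 mm wide (collar 27, clamp 36), highest point 187 mm above the bench. The arm slides out of it towards -y, over the chamber. A steel staple for the catch is on the collar's -x side, 32 mm out, top 175 mm above the bench.
- hinge (a point): Midpoint of the cover's hinge line at the back rim of the chamber (tribometer x = 65, y = -110 mm, 115.5 mm above the bench). Fixed to the tribometer, axes as the tribometer's; the hinge line runs along y.
- cover_edge (a point): Middle of the free edge of the cover, on its outer face; moves with it. x points along the panel to the hinge, y along the hinge, z out of the outer face (up when shut). Clear panel in a black frame, 130 x 130 x 6 mm, underside level with the hinge line, free edge 130 mm from it; a 14 mm slot from the middle to the +y side; black bar handle, 10 mm thick, 20 mm beyond the free edge.
- cover (a joint): Cover angle (rad): 0 = fully shut, flat on the chamber rim (stop); grows as the free edge swings up and back. Starts at 1.0 to 1.35, leaning to the front. The hinge is stiff: the cover stays where it is left; pushing its outer face down near the free edge takes about 1 to 4 N.
- grip (a point): Centre of the grip on the arm's head, 192 mm above the bench, moves with the arm; axes as the tribometer's. Grey block 34 mm long (y), top 213 mm above the bench. Its -x side has the round black release button (22 mm, axis through this point, face 24 mm out), its +x side a ribbed pad 20 mm out: 44 mm across, 38 mm when squeezed. Grip it across x, from above.
- pin_tip (a point): Tip of the measuring pin under the arm's nose, 130 mm above the bench (8 mm above the shut cover) and 41 mm to -y from the grip's centre; moves with the arm. Above it on the nose sits a small round weight, 24 mm diameter, top 184 mm above the bench.
- boom (a joint): Arm drawn out (m), towards the tribometer's -y: 0 = parked, 0.060 = the bold scale line, full width of the rod, is at the tube's mouth; stop at 0.100. Fine lines every 10 mm. Starts parked and locked (2 mm play with the button out). A spring pulls it back with 3 N (parked) to 5.5 N (out), friction 1 N; let go, it runs back to about 0.014, against the catch's ramp; the catch locks only when parked.
- catch (a joint): Travel of the release button (m) into the grip (+x): 0 = out (locked), 0.006 = fully in, at its stop; the catch lets go above about 0.004. Spring 3 N (out) to 7 N (in), so a firm grip across button and pad squeezes it home. The button carries a thin steel catch blade along the -x side, 155 to 169 mm above the bench, from the grip to the staple at the tube's mouth.
- weight: Bystander: loose steel dead weight with a knob, 38 mm diameter, 26 mm high, on the deck in front of the tower. Origin under its centre.
- tin: Bystander: flat round aluminium specimen tin, 54 mm diameter, 16 mm high, on the deck behind the tower. Origin under its centre.
- mouse: Bystander: black computer mouse, 100 x 60 x 32 mm, on the bench at the left. Origin under its centre.
- solvent: Bystander: white plastic bottle, 48 mm diameter, 110 mm high, on the bench at the right. Origin under its centre.
- driver: Bystander: screwdriver with a black handle, 160 mm long, lying on the bench at the right.
- pinbox: Bystander: clear compartment box, 80 x 110 x 30 mm, on the bench at the left. Origin under its centre.
- jar: Bystander: glass jar with a steel lid, 52 mm diameter, 60 mm high, on the bench at the right. Origin under its centre.

How it is judged (in metres and radians):
On the way, in this order (a step that is already met when the one before it is completed fails the run):
1. the cover is fully shut with the arm still parked (value of joint cover below 0.04 rad and value of joint boom below 0.008 m), for 0.2 s.
2. the release button is squeezed in by the fingers before the arm is drawn out (value of joint catch above 0.004 m and value of joint boom below 0.02 m and value of joint cover below 0.04 rad and contact force between the fingers and boom above 2 N), for 0.1 s.
At the end, for the whole second after the job is handed in: The program has ended with the fingers holding the grip (more than 2 N on it), the button squeezed in more than 4 mm, the arm drawn out 60 mm within 4 mm and the cover shut within 0.04 rad, all kept up through the last second (value of joint cover below 0.04 rad and value of joint boom between 0.056 and 0.064 m and value of joint catch above 0.004 m and contact force between the fingers and boom above 2 N); the arm keeps its last pose, push and grip.
It fails at once if the cover is slammed (turning shut faster than 3 rad/s) (velocity of joint cover below -3 rad/s).
It fails at once if the arm is drawn out while the cover is not shut (value of joint boom above 0.015 m and value of joint cover above 0.1 rad).
It fails at once if a bystander on the deck or the bench is moved more than 30 mm (distance of any of weight, tin, mouse, solvent, driver, pinbox, jar from where it was at the start of the episode above 0.03 m).
It also fails if it takes over 56 s, if anything falls off the work surface, if the arm or the gripper's body presses on something with over 40 N, if the wrist force passes 120 N, or if a joint passes its speed limit or range.

## Working session

There is one attempt and no reset: what is moved stays moved. The work goes in short steps, Python scripts to look and compute and a tool call to move; the robot and the scene stay as the last step left them, time stands still between calls to the robot, and variables do not carry over. Pictures are saved under pics/ and viewed, at most 10 in all, crops included, and the job is handed in when it is done.

Besides the shell and the picture viewer there is one more tool, called after "Emit:" as name(argument=value, ...), one argument or row to a line, values as JSON. carry_out: Moves the arm, as the interface text tells. Scaled input: -1 to 1 covers 1 m each way for a shift and 180 degrees each way for a turn. Its arguments: {"type":"object","properties":{"commands":{"type":"array","items":{"type":"array"}},"grip_force":{"type":"number"}},"required":["commands"]}

```bash
mkdir -p pics
cat > h.py <<'E'
import numpy as np, cv2
from scipy.spatial.transform import Rotation as R
from bench import arm, imaging, workorder
def cam(n):
    d=imaging.read_camera(n); np.savez(f'{n}.npz',**d); return d
def world(d):
    Rm=cv2.Rodrigues(np.array(d['rvec'],float))[0]; t=np.array(d['tvec'],float).ravel()
    v,u=np.indices(d['range_z'].shape); z=d['range_z']
    P=np.stack([(u-d['cx'])/d['fx']*z,(v-d['cy'])/d['fy']*z,z],-1)
    return (P-t)@Rm
def save(d,n): cv2.imwrite(f'pics/{n}.png',cv2.cvtColor(d['color'],cv2.COLOR_RGB2BGR))
E
python3 - <<'E'
from h import *
for n in('scene','side','wrist'):
    d=cam(n); save(d,n+'0'); print(n,d['fx'],d['rvec'],d['tvec'])
print(arm.state())
a=[cv2.imread(f'pics/{n}0.png') for n in('scene','side')]
E
```

```text
scene 466.9675902977694 [ 1.08088615  2.30347814 -1.10806092] [ 388.61774393 -129.58306615 1854.62291824]
side 383.93887943609036 [ 2.25438002 -0.97258724  0.35265465] [-394.3652974   338.74547317 1304.99997173]
wrist 335.69273375545094 [-2.43047759 -1.59859738 -0.21561525] [-574.96913343  -34.31735803  376.76882907]
{'time_s': 0.15, 'qpos': array([ 1.02898417e+00,  1.50855247e-01,  1.43784746e+00, -1.64451018e-05,
        1.55379151e+00, -1.34010030e-01]), 'qvel': array([-2.30813707e-03,  7.51859854e-05, -2.07042764e-03,  1.38592112e-03,
        3.63055903e-04, -5.08997258e-04]), 'effort': array([ 4.12811918e-03, -7.13378763e+01, -5.71045160e+01,  8.54466953e-05,
        7.01207231e-03,  5.56996599e-05]), 'ee_pos': array([227.97453031, 527.67747931, 230.841323  ]), 'orientation': array([-1.41684699e-04,  2.02490949e-01,  9.79284030e-01, -4.28013050e-04]), 'contact_force': array([-0.04627136,  0.40888413, -0.15837884]), 'moment': array([-0.02667378, -0.02569081,  0.00509255]), 'grip_force': 0.0, 'grip_width': 84.93914938453952}
```

View pics/scene0.png

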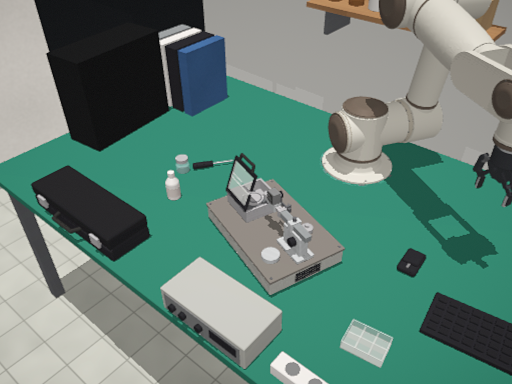

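View pics/side0.png

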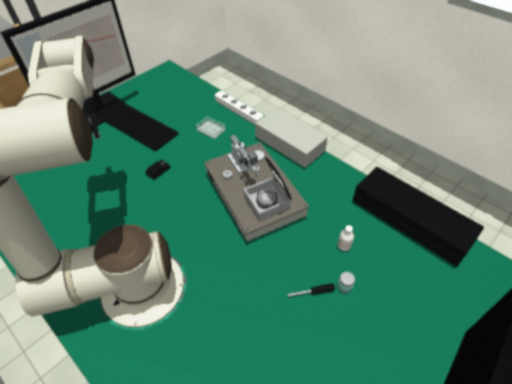

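The scene view shows the plinth at about (208–341, 183–284), with the raised cover at (240,185) and the tower at (295,235). In the side view the plinth is at about (205–307, 145–238), with the chamber at (265,197).

Run:
```python
from h import *
for n in('scene','side'):
    d=dict(np.load(n+'.npz')); P=world(d); 
    m=(abs(P[...,2]-70)<5)&(d['range_z']>0)
    m&=(P[...,0]>200)&(P[...,0]<900)
    # keep largest component
    k,l,s,c=cv2.connectedComponentsWithStats(m.astype(np.uint8))
    i=1+np.argsort(-s[1:,4])[:3]; print(n,s[i],)
    for j in i:
        Q=P[l==j][:,:2]; print(cv2.minAreaRect(Q.astype(np.float32)), np.median(P[l==j][:,2]))
    j=i[0]
    (c,sz,an)=cv2.minAreaRect(P[l==j][:,:2].astype(np.float32))
    np.save(n+'P.npy',P)
    D=np.linalg.norm(P[...,:2]-c,axis=-1)
    mm=(D<230)&(P[...,2]>95)
    print(mm.sum(), P[mm].min(0),P[mm].max(0))
    b=P[mm]; w=b[b[:,2]>195]; print(w.round(0)[:40:2].tolist())
```

```text
scene [[ 207  179  138  105 4392]
 [  68  102   90   36  195]
 [ 121  221   27   19   74]]
((557.0779418945312, 14.537521362304688), (407.9061279296875, 267.7839050292969), 70.76030731201172) 69.17387967577065
((462.6280212402344, -884.9168090820312), (163.4610137939453, 391.55078125), 69.21221923828125) 70.49787046722537
((849.095703125, -297.05487060546875), (101.48058319091797, 7.859517574310303), 0.5814972519874573) 70.55876503332661
2738 [ 441.96771926 -173.83638722   95.02215631] [640.62860897 196.15864079 263.60507873]
[[525.0, -136.0, 257.0], [521.0, -131.0, 257.0], [526.0, -130.0, 256.0], [525.0, -123.0, 259.0], [528.0, -137.0, 251.0], [535.0, -123.0, 260.0], [532.0, -117.0, 261.0], [524.0, -158.0, 236.0], [533.0, -133.0, 251.0], [530.0, -127.0, 252.0], [535.0, -115.0, 260.0], [530.0, -111.0, 259.0], [527.0, -156.0, 234.0], [527.0, -148.0, 238.0], [535.0, -127.0, 251.0], [537.0, -117.0, 256.0], [537.0, -109.0, 260.0], [535.0, -103.0, 261.0], [532.0, -152.0, 235.0], [529.0, -145.0, 236.0]]
side [[ 204  142  105   91 2865]
 [ 355  189   66   42  138]
 [ 428  234   36   23   86
[... 191 characters left out ...]
9695129395), 89.96248626708984) 70.03988432641435
((795.7771606445312, -672.1945190429688), (127.46302032470703, 9.534368515014648), 89.68205261230469) 70.51957699819101
1457 [ 436.31454592 -178.4248508    95.03285728] [629.40336714 192.13664476 264.26881643]
[[572.0, 41.0, 209.0], [574.0, 32.0, 213.0], [583.0, 31.0, 208.0], [562.0, 37.0, 213.0], [572.0, 36.0, 207.0], [572.0, 25.0, 214.0], [556.0, 40.0, 210.0], [561.0, 35.0, 210.0], [565.0, 29.0, 211.0], [568.0, 21.0, 214.0], [577.0, 20.0, 209.0], [552.0, 31.0, 214.0], [557.0, 27.0, 213.0], [561.0, 20.0, 214.0], [567.0, 16.0, 213.0], [575.0, 13.0, 210.0], [554.0, 34.0, 205.0], [555.0, 24.0, 211.0], [560.0, 19.0, 211.0], [566.0, 14.0, 210.0]]
```

```bash
cat >> h.py <<'E'
YAW=np.deg2rad(-19.4); C=np.array([555.8,12.5,0.])
TR=R.from_euler('z',YAW)
def trib(p): return TR.inv().apply(np.reshape(p,(-1,3))-C).reshape(np.shape(p))
def wpt(p): return TR.apply(p)+C
def rows(p,yaw=YAW):
    "shift/turn (normalised) from current tool pose to world point p, tool down, tool y along trib x"
    s=arm.state(); q=R.from_quat(np.roll(s['orientation'],-1))
    z=np.array([0,0,-1.]); y=np.array([np.cos(yaw),np.sin(yaw),0]); T=R.from_matrix(np.stack([np.cross(y,z),y,z],1))
    return (q.inv().apply(np.array(p)-s['ee_pos'])/1000).round(4),((q.inv()*T).as_rotvec()/np.pi).round(4)
E
python3 - <<'E'
from h import *
for n in('scene','side'):
    P=trib(np.load(n+'P.npy')); D=np.load(n+'.npz'); c=D['color'].astype(int)
    f=P.reshape(-1,3); ok=np.isfinite(f).all(1)
    g=f[(f[:,2]>206)&(abs(f[:,0])<60)&(f[:,1]>-40)&(f[:,1]<75)]
    print(n,'grip',len(g),g.min(0).round(1),g.max(0).round(1),np.median(g,0).round(1),cv2.minAreaRect(g[:,:2].astype(np.float32)))
    h=f[(f[:,2]>135)&(f[:,1]>-200)&(f[:,1]<-55)&(abs(f[:,0])<130)]
    if len(h)>20:
        print('cover',len(h),h.min(0).round(),h.max(0).round(),'ang',np.percentile(np.arctan2(h[:,2]-115.5,65-h[:,0]),[5,25,50,75,95]).round(2))
    k=f[(f[:,2]>107)&(f[:,2]<120)&(f[:,1]<-30)&(f[:,1]>-200)&(abs(f[:,0])<120)]
    if len(k): print('rim',np.percentile(k,[2,98],axis=0).round(1))
    t=f[(f[:,2]>82)&(f[:,2]<92)&(f[:,0]>60)&(f[:,1]>0)&(f[:,0]<140)]
for p in [(90,-130,300),(25,-130,275),(1,15,300),(0,-110,0)]: print(p,wpt(p).round(1))
print(rows(wpt((110,-130,310))))
E
```

```text
scene grip 85 [ -8.4 -39.8 206.3] [ 28.2  35.1 233.7] [  7.   19.5 211.2] ((9.239543914794922, -3.0261192321777344), (31.24728012084961, 76.589111328125), 5.021259784698486)
cover 830 [  15. -176.  135.] [ 68. -55. 264.] ang [1.26 1.28 1.3  1.34 1.45]
rim [[ -63.7 -172.2  107.9]
 [  70.8  -40.1  119.7]]
side grip 57 [-11.5  -5.6 206.6] [ 19.4  31.8 215.4] [  3.4   9.7 210.7] ((3.8534536361694336, 13.15202522277832), (37.287803649902344, 30.926748275756836), 89.4739990234375)
cover 191 [  14. -181.  136.] [ 63. -56. 264.] ang [1.23 1.24 1.25 1.27 1.3 ]
rim [[ -64.9 -178.1  107.3]
 [  64.6  -45.7  118.6]]
(90, -130, 300) [ 597.5 -140.   300. ]
(25, -130, 275) [ 536.2 -118.4  275. ]
(1, 15, 300) [561.7  26.3 300. ]
(0, -110, 0) [519.3 -91.3   0. ]
(array([-0.624 , -0.4651, -0.0788]), array([-3.00e-04,  2.00e-04,  4.78e-01]))
```

Emit:
carry_out(
  commands=[
    [0,[-0.624,-0.465,-0.15],[0,0,0.478]],
    [0,[-0.624,-0.465,-0.15],[0,0,0.478]],
    [0,[-0.624,-0.465,-0.15],[0,0,0.478]],
    [0,[-0.624,-0.465,-0.15],[0,0,0.478]],
    [0,[-0.624,-0.465,-0.15],[0,0,0.478]],
    [0,[-0.624,-0.465,-0.15],[0,0,0.478]],
    [0,[-0.624,-0.465,-0.15],[0,0,0.478]],
    [0,[-0.624,-0.465,-0.15],[0,0,0.478]],
    [0,[-0.624,-0.465,-0.15],[0,0,0.478]],
    [0,[-0.624,-0.465,-0.15],[0,0,0.478]],
  ],
)

```text
time_s: 1.15
ee_pos: [473.6, 100.4, 326.4]
orientation: [0.0, 0.818, 0.576, 0.0]
contact_force: [0.6, 1.3, 0.1]
grip_width: 0.1
grip_force: 0.0
```

Run:
```python
from h import *
s=arm.state(); print(s['time_s'],s['ee_pos'],trib(s['ee_pos']),s['grip_width'])
print(rows(wpt((110,-130,310))))
```

```text
1.15 [473.56776301 100.39372008 326.35033796] [-106.75818669   55.58899536  326.35033796] 0.07622648583372155
(array([-0.1846,  0.2176,  0.0164]), array([ 0.    , -0.    , -0.0015]))
```

Emit:
carry_out(
  commands=[
    [0,[-0.185,0.217,0],[0,0,0]],
    [0,[-0.185,0.217,0],[0,0,0]],
    [0,[-0.185,0.217,0],[0,0,0]],
    [0,[-0.185,0.217,0],[0,0,0]],
    [0,[-0.185,0.217,0],[0,0,0]],
    [0,[-0.185,0.217,0],[0,0,0]],
    [0,[-0.185,0.217,0.05],[0,0,0]],
    [0,[-0.185,0.217,0.1],[0,0,0]],
    [0,[-0.185,0.2,0.1],[0,0,0]],
    [0,[-0.185,0.187,0.1],[0,0,0]],
  ],
)

```text
time_s: 2.15
ee_pos: [587.2, -133.8, 223.6]
orientation: [-0.002, 0.816, 0.578, -0.001]
contact_force: [0.9, 0.1, 1.1]
grip_width: -0.4
grip_force: 0.0
```

Run:
```python
from h import *
s=arm.state(); t=trib(s['ee_pos']); print(s['time_s'],t,s['contact_force'])
r=112;h=12
for th in np.append(np.arange(1.3,0,-.1),0):
    p=np.array([65-r*np.cos(th)+6*np.sin(th)+h, -130, 115.5+r*np.sin(th)+6*np.cos(th)])
    d=(p-t)/1000; print(round(th,2),p.round(),[round(d[1],3),round(d[0],3),round(-d[2],3)])
d=cam('wrist'); save(d,'w1')
```

```text
2.15 [  78.24233378 -127.52746418  223.59913087] [0.94347361 0.09994376 1.06780702]
1.3 [  53. -130.  225.] [np.float64(-0.002), np.float64(-0.025), np.float64(-0.001)]
1.2 [  42. -130.  222.] [np.float64(-0.002), np.float64(-0.036), np.float64(0.002)]
1.1 [  32. -130.  218.] [np.float64(-0.002), np.float64(-0.047), np.float64(0.006)]
1.0 [  22. -130.  213.] [np.float64(-0.002), np.float64(-0.057), np.float64(0.011)]
0.9 [  12. -130.  207.] [np.float64(-0.002), np.float64(-0.066), np.float64(0.017)]
0.8 [   3. -130.  200.] [np.float64(-0.002), np.float64(-0.075), np.float64(0.024)]
0.7 [  -5. -130.  192.] [np.float64(-0.002), np.float64(-0.083), np.float64(0.031)]
0.6 [ -12. -130.  184.] [np.float64(-0.002), np.float64(-0.09), np.float64(0.04)]
0.5 [ -18. -130.  174.] [np.float64(-0.002), np.float64(-0.097), np.float64(0.049)]
0.4 [ -24. -130.  165.] [np.float64(-0.002), np.float64(-0.102), np.float64(0.059)]
0.3 [ -28. -130.  154.] [np.float64(-0.002), np.float64(-0.106), np.float64(0.069)]
0.2 [ -32. -130.  144.] [np.float64(-0.002), np.float64(-0.11), np.float64(0.08)]
0.1 [ -34. -130.  133.] [np.float64(-0.002), np.float64(-0.112), np.float64(0.091)]
0.0 [ -35. -130.  122.] [np.float64(-0.002), np.float64(-0.113), np.float64(0.102)]
```

View pics/w1.png

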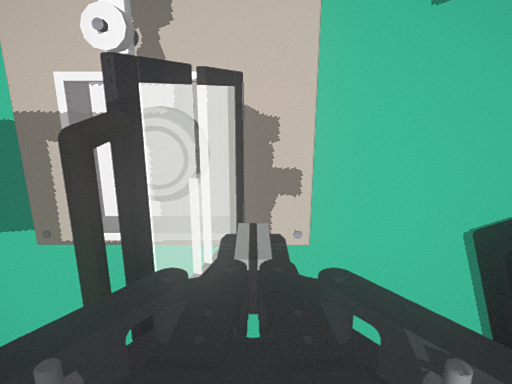

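The wrist view shows the closed fingertips at (253,240), behind the raised cover (frame at x 105–245). They are clear of it on the outer-face side, so I'll push along the arc.

Emit:
carry_out(
  commands=[
    [0,[-0.002,-0.025,0],[0,0,0]],
    [0,[-0.002,-0.036,0.002],[0,0,0]],
    [0,[-0.002,-0.047,0.006],[0,0,0]],
    [0,[-0.002,-0.057,0.011],[0,0,0]],
    [0,[-0.002,-0.066,0.017],[0,0,0]],
    [0,[-0.002,-0.075,0.024],[0,0,0]],
    [0,[-0.002,-0.083,0.031],[0,0,0]],
    [0,[-0.002,-0.09,0.04],[0,0,0]],
    [0,[-0.002,-0.097,0.049],[0,0,0]],
    [0,[-0.002,-0.102,0.059],[0,0,0]],
  ],
)

```text
time_s: 3.2
ee_pos: [491.0, -102.0, 166.1]
orientation: [-0.0, 0.816, 0.579, -0.0]
contact_force: [0.6, -0.2, 2.0]
grip_width: 0.2
grip_force: 0.8
```

Run:
```python
from h import *
s=arm.state(); t=trib(s['ee_pos']); print(s['time_s'],t,s['contact_force'])
d=cam('wrist'); save(d,'w2')
```

```text
3.2 [ -23.11760815 -129.56100728  166.14679486] [ 0.55320804 -0.22039344  2.04558328]
```

View pics/w2.png

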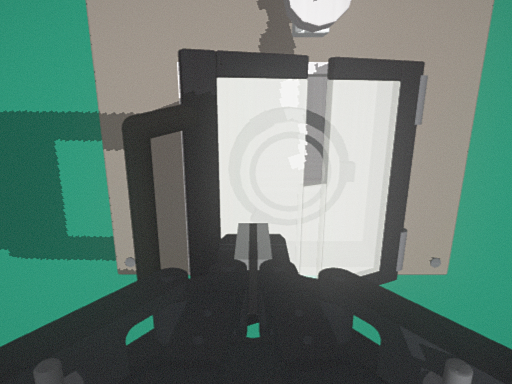

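The fingertips at (253,240) now rest on the outer face, with the cover about 0.4 rad from shut. I'll push it the rest of the way down (TCP z from 166 to about 121).

Emit:
carry_out(
  commands=[
    [0,[0,-0.004,0.01],[0,0,0]],
    [0,[0,-0.007,0.021],[0,0,0]],
    [0,[0,-0.009,0.03],[0,0,0]],
    [0,[0,-0.01,0.037],[0,0,0]],
    [0,[0,-0.01,0.042],[0,0,0]],
    [0,[0,-0.01,0.045],[0,0,0]],
    [0,[0,-0.01,0.046],[0,0,0]],
    [0,[0,-0.01,0.046],[0,0,0]],
  ],
)

```text
time_s: 4.05
ee_pos: [482.1, -98.9, 121.5]
orientation: [0.0, 0.816, 0.579, -0.0]
contact_force: [-5.4, 1.2, 7.6]
grip_width: 0.2
grip_force: 4.2
```

Emit:
carry_out(
  commands=[
    [0,[0,0,0.001],[0,0,0]],
    [0,[0,0,0.002],[0,0,0]],
    [0,[0,0,0.002],[0,0,0]],
    [0,[0,0,0.002],[0,0,0]],
  ],
)

```text
time_s: 4.45
ee_pos: [482.3, -99.0, 121.2]
orientation: [0.001, 0.816, 0.579, 0.0]
contact_force: [-15.7, 5.4, 33.9]
grip_width: 0.0
grip_force: 17.3
```

Emit:
carry_out(
  commands=[
    [0,[0,0,-0.03],[0,0,0]],
    [0,[0,0,-0.08],[0,0,0]],
    [0,[0,0,-0.13],[0,0,0]],
    [0,[0,0,-0.17],[0,0,0]],
    [0.5,[0.04,0.01,-0.17],[0,0,0]],
    [1,[0.08,0.034,-0.17],[0,0,0]],
    [1,[0.08,0.034,-0.17],[0,0,0]],
    [1,[0.08,0.034,-0.17],[0,0,0]],
    [1,[0.08,0.034,-0.17],[0,0,0]],
  ],
)

```text
time_s: 5.35
ee_pos: [540.3, -35.0, 288.9]
orientation: [0.0, 0.816, 0.578, -0.0]
contact_force: [1.2, -0.2, -1.1]
grip_width: 71.9
grip_force: 0.0
```

Run:
```python
from h import *
s=arm.state(); t=trib(s['ee_pos']); print(s['time_s'],t,s['contact_force'],s['grip_width'])
d=cam('wrist'); save(d,'w3'); f=trib(world(d)).reshape(-1,3)
g=f[(f[:,2]>205)&(f[:,2]<220)&(abs(f[:,0])<30)&(abs(f[:,1]-14)<35)]
print(len(g),np.percentile(g,[1,50,99],axis=0).round(1),cv2.minAreaRect(g[:,:2].astype(np.float32)))
b=f[(f[:,2]>186)&(f[:,2]<199)&(abs(f[:,0])<34)&(abs(f[:,1]-14)<20)]
print('mid',len(b),np.percentile(b,[1,50,99],axis=0).round(1))
k=f[(f[:,2]>112)&(f[:,2]<130)&(abs(f[:,0])<64)&(abs(f[:,1]+110)<60)]
print('cover',np.percentile(k,[5,50,95],axis=0).round(1))
```

```text
5.35 [  1.17232809 -49.97444092 288.89742433] [ 1.19473348 -0.17715395 -1.06148469] 71.93702617813312
2460 [[ -9.6  -3.1 206.7]
 [  4.4  13.9 211.5]
 [ 19.7  30.1 213.2]] ((5.3918962478637695, 13.449609756469727), (33.59635543823242, 30.33207130432129), 89.6499252319336)
mid 325 [[-23.6   2.7 189.3]
 [-17.   13.  196. ]
 [-10.9  24.  198.8]]
cover [[ -57.9 -163.4  119. ]
 [   0.7 -108.8  120.1]
 [  57.9  -55.6  121.3]]
```

View pics/w3.png

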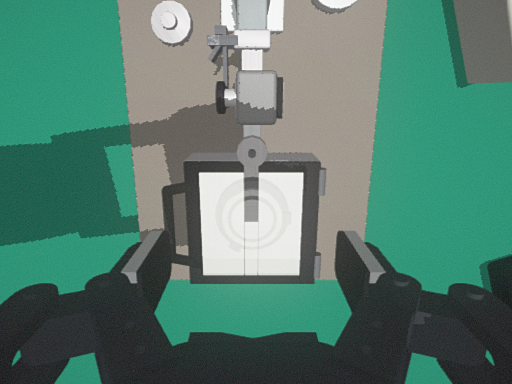

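The wrist view shows the cover flat and shut (frame 185–320 × 155–283). The grip block is at (257,97), with its button at (220,97) and its pad at (280,97). The grip centre is at tribometer (0, 13.5), so I'll move over it and descend.

Emit:
carry_out(
  commands=[
    [1,[0.035,0,0],[0,0,0]],
    [1,[0.0635,0,0],[0,0,0]],
    [1,[0.0635,0,0],[0,0,0]],
    [1,[0.0635,0,0.03],[0,0,0]],
    [1,[0.0635,0,0.06],[0,0,0]],
    [1,[0.0635,0,0.09],[0,0,0]],
    [1,[0.0635,0,0.11],[0,0,0]],
    [1,[0.0635,0,0.117],[0,0,0]],
    [1,[0.0635,0,0.117],[0,0,0]],
    [0.65,[0.0635,0,0.117],[0,0,0]],
  ],
)

```text
time_s: 6.4
ee_pos: [561.9, 24.8, 173.3]
orientation: [0.001, 0.816, 0.578, 0.001]
contact_force: [0.2, -0.4, -0.0]
grip_width: 73.0
grip_force: 0.0
```

Run:
```python
from h import *
s=arm.state(); t=trib(s['ee_pos']); print(s['time_s'],t,s['contact_force'],s['grip_width'])
d=cam('wrist'); save(d,'w4')
```

```text
6.4 [  1.68914574  13.63055571 173.27166918] [ 0.15420756 -0.44179696 -0.00067399] 73.0335511656629
```

View pics/w4.png

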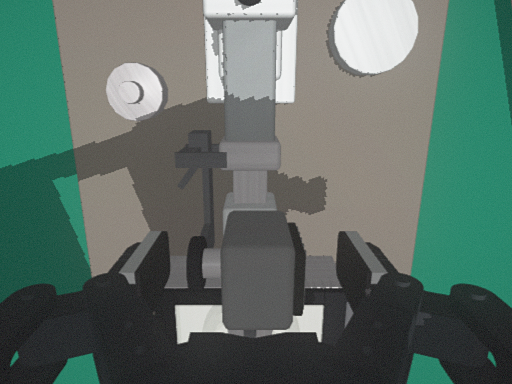

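The pads straddle the grip: button at (195,265), pad at (300,270), fingers at (150,265) and (358,265). Closing now.

Emit:
carry_out(
  commands=[
    [0.55,[0,0,0.001],[0,0,0]],
    [0.5,[0,0,0.001],[0,0,0]],
    [0.45,[0,0,0.001],[0,0,0]],
    [0.4,[0,0,0.001],[0,0,0]],
    [0.3,[0,0,0.001],[0,0,0]],
    [0.3,[0,0,0.001],[0,0,0]],
    [0.3,[0,0,0.001],[0,0,0]],
    [0.3,[0,0,0.001],[0,0,0]],
  ],
  grip_force=45,
)

```text
time_s: 7.25
ee_pos: [562.0, 25.2, 171.8]
orientation: [0.0, 0.816, 0.578, 0.0]
contact_force: [2.2, -1.2, 7.8]
grip_width: 36.7
grip_force: 47.9
```

Emit:
carry_out(
  commands=[
    [0.3,[0,0,0],[0,0,0]],
    [0.3,[-0.005,0,0],[0,0,0]],
    [0.3,[-0.012,0,0],[0,0,0]],
    [0.3,[-0.02,0,0],[0,0,0]],
    [0.3,[-0.03,0,0],[0,0,0]],
    [0.3,[-0.04,0,0],[0,0,0]],
    [0.3,[-0.05,0,0],[0,0,0]],
    [0.3,[-0.057,0,0],[0,0,0]],
    [0.3,[-0.06,0,0],[0,0,0]],
    [0.3,[-0.06,0,0],[0,0,0]],
  ],
)

```text
time_s: 8.25
ee_pos: [542.1, -31.4, 171.8]
orientation: [0.0, 0.816, 0.578, 0.001]
contact_force: [3.2, 2.6, 7.2]
grip_width: 36.9
grip_force: 47.7
```

Run:
```python
from h import *
s=arm.state(); t=trib(s['ee_pos']); print(s['time_s'],t,s['contact_force'],s['grip_width'],s['grip_force'])
d=cam('wrist'); f=trib(world(d)).reshape(-1,3)
g=f[(f[:,2]>207)&(f[:,2]<217)&(abs(f[:,0])<17)&(abs(f[:,1]+46)<35)]
print(len(g),np.percentile(g,[1,50,99],axis=0).round(1))
im=cv2.resize(cv2.cvtColor(d['color'],cv2.COLOR_RGB2BGR)[60:330,120:380],None,fx=2.2,fy=2.2,interpolation=cv2.INTER_CUBIC); cv2.imwrite('pics/w5.png',im); print(im.shape)
```

```text
8.25 [  1.64527468 -45.97827218 171.80449267] [3.2355365  2.60142978 7.19897382] 36.86007114457766 47.73138105869293
6605 [[-16.4 -62.1 207.3]
 [  3.  -43.9 211.5]
 [ 16.5 -29.5 212.9]]
(594, 572, 3)
```

View pics/w5.png

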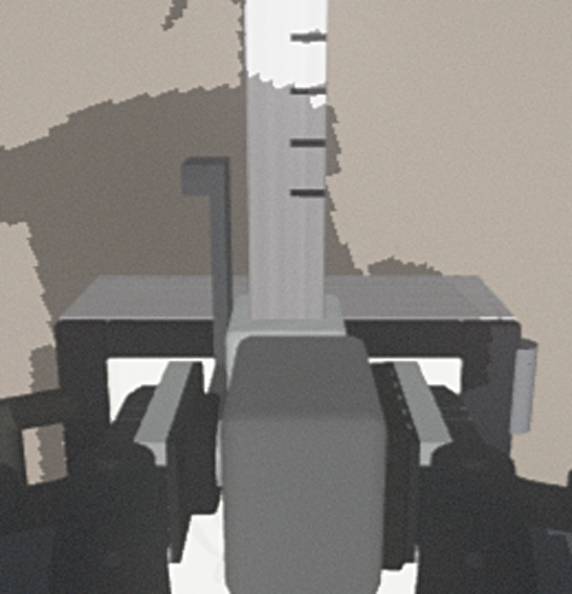

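The arm is drawn out and held, with the button between the fingers. The mouth is above this crop, so I'll check the bold line there.

Run:
```python
from h import *
d=cam('wrist'); print(arm.state()['ee_pos'])
im=cv2.resize(cv2.cvtColor(d['color'],cv2.COLOR_RGB2BGR)[0:130,190:320],None,fx=4.5,fy=4.5,interpolation=cv2.INTER_CUBIC); cv2.imwrite('pics/w6.png',im)
```

```text
[542.16879183 -31.18801103 171.80646719]
```

View pics/w6.png

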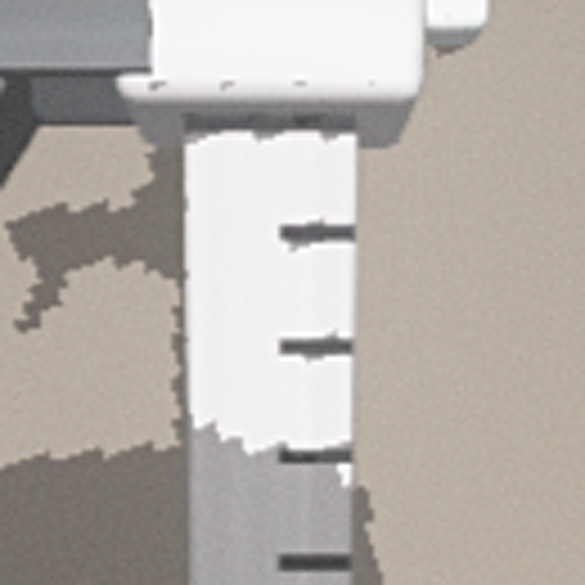

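The fine lines run up to the dark full-width band at (270,122), which sits right at the collar's mouth. The five fine lines (10–50 mm) and the measured TCP travel of 59.6 mm both agree with 60 mm, so I'll hand in.

```bash
python3 -c "
from bench import workorder
print(workorder.job_done())"
```

```text
the job is handed in; nothing more can be done
None
```

The cover is shut, and the arm is still held with the button squeezed, drawn out to the 60 mm line (59.6 mm of measured travel); the job is handed in, but no verdict came back.

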